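Open the wide barrel of the paste press

ROBOT

A 7-joint arm with a two-finger parallel gripper is mounted at the origin on the work surface. World frame = base frame: x ahead of the robot, y to its left, z up, the work surface at z = 0. Lengths are in m, angles in rad, forces in N, time in s.
With the tool pointing down it reaches from about 0.425 to 0.875 m from the base axis. Payload 4.7 kg.
Tool frame: the origin (TCP) lies at the very end of the fingers, on their centre line; the grasp point (between the pads) lies 19 mm behind it; z points along the fingers, y is the line along which they close (so a half turn about z gives the same grasp; the last joint's range is limited). The gripper opens to 87 mm and grips with 3 to 60 N. Pads are 19 mm wide; open, the fingers measure 117 mm over their backs; the gripper's body (75 mm by 190 mm) begins 51 mm behind the grasp point.
Start: joints at [-1.176, 0.321, -0.07, 1.45, 0.023, 1.371, -0.057], TCP at [0.242, 0.603, 0.223] pointing down, gripper open.
Joint ranges: [-2.86, 2.86], [-0.3, 2.09], [-1.38, 1.24], [0.06, 2.45], [-1.56, 4.7], [0.09, 2.05], [-2.69, 2.69]. Speed limits (rad/s): [2.57, 2.57, 3.14, 3.14, 3.14, 3.14, 3.14].

INTERFACE

Orientations are given as a unit quaternion [w, x, y, z].
In Python, from cell import r gives the robot as it stands. The module is installed in compiled form; this text tells all that it offers.
- The arm moves only by the tool carry_out, never from a script. Its argument "motion" is text: rows parted by semicolons, each of 4 numbers parted by spaces: the shift along the tool's x, y, z in units of 60 mm (1.0 is 60 mm), then the turn about the tool's z in units of 8 degrees (1.0 is 8 degrees). A call has 1 to 10 rows; each row is the pose to reach, as a shift and turn from the pose commanded when the call began, along the tool's axes at that moment; what a row does not reach only later rows make up. A row lasts 1/8 s, in which the tool goes at most 62.5 mm and 10.7 degrees, less where a joint would pass 70% of its speed; a pose out of reach is approached as far as the arm can. A call with a gripper value outside its range is refused whole. "hand" is the closure, from -1 (fully open) to 1 (shut), set as the call begins (left out, the last holds). The fingers move at their own pace and stop on an object; "force" is the grip in N (left out, the last holds). Time passes only in rows, so rows that repeat a pose let the fingers close. It gives the time, the measured TCP pose, the force, the opening and the grip force at its end, in the units of the state.
- r.observe(): the state, without advancing time (a new reading comes with each control period).
- r.get_image(name): name is "side" or "top"; returns a dict with "pixels" (480x640x3 uint8, red, green, blue), "K" (3x3 intrinsics, pixels), "origin" and "attitude" of the camera in the world. Camera axes: x right, y down, z forward; pixel columns grow to the right and rows downward; lengths in m; the calibration is good to about 2 mm. A picture is of the moment at which its call begins. There is no depth.
- r.job_done(): hands the job in; it is judged then, once.
The state is a dict: "time_s": time; "q": joint angles; "joint_velocities": joint speeds; "effort": joint torques, N m; "tcp_pos": TCP position; "ee_rot": TCP orientation; "wrist_force": force on the tool from outside, world axes, zero at the start; "ft_torque": the same for the moment, N m; "gripper_width": finger opening in m; "gripper_force": force on a finger pad.
Only numpy, scipy, OpenCV 4.12 (cv2) and the standard library are available. Lean on these libraries where they do the work, as an engineer would, in place of code of your own. Each camera call takes 0.05 s, during which the arm holds its last target. There are 200 camera calls.

TASK

Take the cap off the wide barrel of the bean-paste press and keep holding it. The cap is locked by a short turn, but nobody knows whether this one loosens clockwise or counter-clockwise: try a little each way, find the way that gives, turn it until it is free, and only then lift it straight off. Finish still gripping the cap, right way up and still, directly above its own open barrel with the bottom of its key well clear of the rim (some 4 cm or more) so that drips fall back in; leave the slim barrel's cap and everything else where they are.

Things in the scene. Friction and masses are not known exactly. Their poses are not given: they have to be found in the camera images.
- press: fixed bean-paste press, white base 200 x 290 x 22 mm; origin at the centre of its underside, z up, y along the row of two upright steel barrels: wide (124 mm diameter) at y = +68 mm, slim (82 mm) at y = -68 mm. Both narrow to a 74 mm neck with its rim 130 mm above the bench. Outlets stick out at -x; drive housing, 97 mm high, at +x
- wide_mouth (a point): centre of the wide barrel's rim, 130 mm above the bench, axes as the press. The barrel's cap lies on this rim when shut. Turned the wrong way the cap meets a hard stop within 0.2 rad that yields a few hundredths more when pushed, with a twisting moment of some 2 to 4 N m on the tool; forcing it does not open it. The right way the moment stays below 0.3 N m
- cap_wide: grey cap on the wide barrel, 0.11 to 0.23 kg: disc 74 mm in diameter, 10 mm thick, with an upright grip bar on top. Origin on its axis at the disc's underside, z up. Below, a stem carries a T-shaped key 44 mm long (along the cap's x), lowest point 20 mm below the origin. Shut, the cap's x lies within 0.1 rad of the press's x, and it rises 2 mm at most
- cap_grip (a point): on the wide barrel's cap, in the middle of its grip bar, 26 mm above the cap's origin, axes as the cap. The bar is 50 mm long (x), 14 mm thick (y) and 32 mm high (10 to 42 mm above the origin)
- cap_key (a point): centre of the key under the wide barrel's cap, 16 mm below the cap's origin. The right way the cap turns freely (little friction, no spring) about 1.1 rad to a second hard stop; there, and from about 0.15 rad before it, the key stands in its slot and the cap lifts straight off. Which way that is cannot be seen and differs from run to run
- cap_slim: the other, identical cap, on the slim barrel (it loosens the other way round from the wide barrel's cap); leave it shut
- leaf0: dark leaf-shaped dish, 68 x 135 mm, 8 mm high, loose, in front of the press (towards the robot); origin at the centre of its underside. Leave alone
- leaf1: a second dark leaf dish of the same size in front of the press. Leave alone
- sweet0: white bean-jelly block 26 x 36 x 22 mm lying on leaf0. Leave alone
- spatula: spatula lying on the bench to the right. Leave alone
- bowl: small steel bowl, 110 mm wide, 45 mm high, on the left. Leave alone
- jar: jar 60 mm wide, 80 mm high, on the left. Leave alone
- rolling_pin: wooden rolling pin 290 mm long (along its y), 36 mm thick, on the right. Leave alone
Things that resemble listed ones, but are neither listed nor needed, are in the scene too. Leave any green look-alike of the cap_wide alone.

How it is judged:
On the way:
1. the wide barrel's cap is turned well past its play (0.5 rad) while still down on its rim (angle between the x axis of cap_wide and the x axis of press, either way round above 0.5 rad and z of cap_wide in the frame of wide_mouth below 0.006 m), for 0.05 s.
At the end, for the whole second after the job is handed in: The wide barrel's cap is held by the fingers, at rest, at least 50 mm above its shut height (key 30 mm clear of the rim), within 35 mm sideways of its barrel's axis, tilted less than 0.3 rad, touching nothing of the press; the slim barrel's cap still sits on its rim (z of cap_wide in the frame of wide_mouth above 0.05 m and horizontal distance between cap_wide and wide_mouth below 0.035 m and angle between cap_wide's own z axis and vertical below 0.3 rad and contact force between the fingers and cap_wide above 2 N and contact force between cap_wide and press below 0.1 N and linear speed of cap_wide below 0.03 m/s and z of cap_slim in the frame of wide_mouth below 0.005 m and distance of cap_slim from where it was at the start of the episode below 0.012 m); the arm keeps its last pose, push and grip.
It fails at once if the slim barrel's cap is turned (0.4 rad) or shifted (12 mm) (angle between the x axis of cap_slim and the x axis of press, either way round above 0.4 rad or distance of cap_slim from where it was at the start of the episode above 0.012 m).
It fails at once if a bystander is moved more than 30 mm (distance of any of leaf0, leaf1, sweet0, spatula, bowl, jar, rolling_pin from where it was at the start of the episode above 0.03 m).
It also fails if it takes over 43 s, if anything falls off the work surface, if the arm or the gripper's body presses on something with over 40 N, if the wrist force passes 120 N, or if a joint passes its speed limit or range.

## Working session

There is one attempt and no reset: what is moved stays moved. The work goes in short steps, Python scripts to look and compute and a tool call to move; the robot and the scene stay as the last step left them, time stands still between calls to the robot, and variables do not carry over. Pictures are saved under pics/ and viewed, at most 10 in all, crops included, and the job is handed in when it is done.

Besides the shell and the picture viewer there is one more tool, called after ">>>" as name(argument=value, ...) on one line, values as JSON. carry_out: Moves the arm, as the interface text tells. Its arguments: {"type":"object","properties":{"motion":{"type":"string"},"hand":{"type":"number"},"force":{"type":"number"}},"required":["motion"]}

```bash
mkdir -p pics; cat > h.py <<'E'
import numpy as np,cv2
from cell import r
from scipy.spatial.transform import Rotation as R
def cam(n):
    im=r.get_image(n); a=np.array(im["attitude"],float)
    M=a if a.shape==(3,3) else R.from_quat(a,scalar_first=True).as_matrix()
    return im["pixels"],np.array(im["K"]),np.array(im["origin"]),M
def ray(c,u,v,z):
    _,K,o,M=c; d=M@np.linalg.inv(K)@np.array([u,v,1.]); return o+d*(z-o[2])/d[2]
def proj(c,p):
    _,K,o,M=c; q=K@M.T@(np.array(p)-o); return q[:2]/q[2]
E
python3 - <<'E'
from h import *
for n in("top","side"):
    c=cam(n); cv2.imwrite(f"pics/{n}0.png",c[0][:,:,::-1]); print(n,c[2],c[3].round(3).tolist(),c[1].tolist())
s=r.observe();print(s)
E
```

```text
top [ 0.31428604 -0.0077904   1.39966025] [[0.022, -0.985, 0.174], [-1.0, -0.024, -0.009], [0.013, -0.174, -0.985]] [[454.922742498487, 0.0, 314.83482138495646], [0.0, 454.922742498487, 236.45457713460368], [0.0, 0.0, 1.0]]
side [-0.16298917 -0.67899744  0.76755099] [[0.722, -0.367, 0.587], [-0.692, -0.409, 0.595], [0.022, -0.835, -0.549]] [[473.2773033492158, 0.0, 320.79754275712617], [0.0, 473.2773033492158, 248.14687872182893], [0.0, 0.0, 1.0]]
{'time_s': 0.1, 'q': array([-1.17590056,  0.32175864, -0.07010294,  1.45155841,  0.02258682,
        1.37080721, -0.05689038]), 'joint_velocities': array([ 1.41482958e-04,  5.96743773e-05,  8.07889492e-04, -2.89467481e-03,
       -1.34183880e-04, -1.86546264e-05,  2.23286442e-03]), 'effort': array([ 2.97514425e-04, -4.92569125e+01, -4.05548662e-01, -3.13400674e+01,
       -6.42258092e-02,  3.94264364e-02,  6.52584913e-05]), 'tcp_pos': array([0.24142219, 0.60296141, 0.22156197]), 'ee_rot': array([-1.27964863e-04,  1.89223877e-01,  9.81933584e-01, -8.62824731e-04]), 'wrist_force': array([-0.29057237,  0.67628073, -0.08952222]), 'ft_torque': array([-0.02660309,  0.07467085, -0.00083425]), 'gripper_force': 0.0, 'gripper_width': 0.08717083439370678}
```

View pics/top0.png

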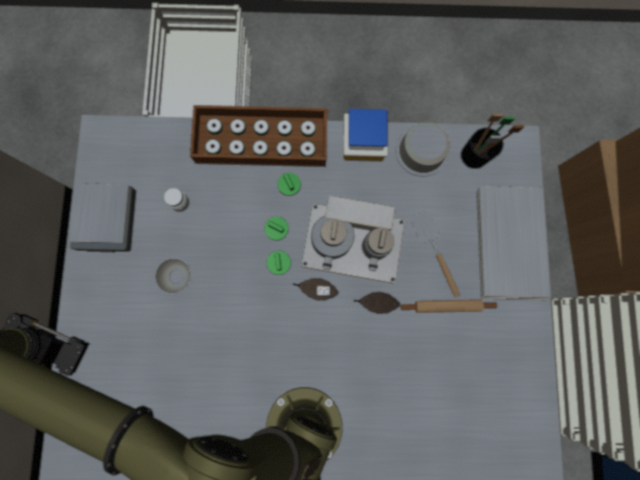

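View pics/side0.png

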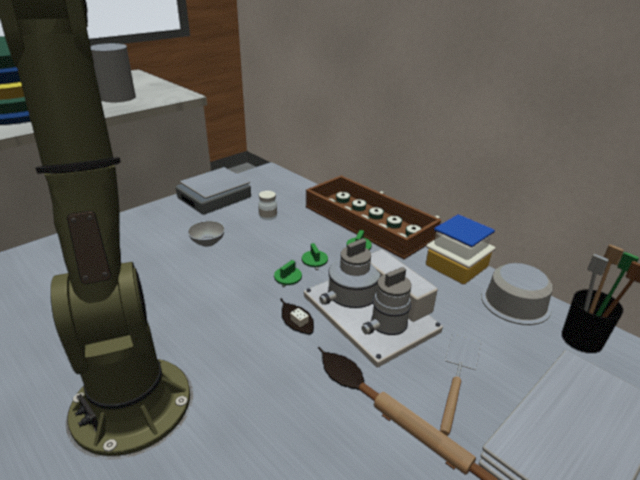

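The top view shows the press at about (353,240), with the wide barrel's grey cap at (333,230) and the slim barrel's cap at (379,242). Three green look-alikes lie on the bench at (289,183), (276,228) and (279,262). The grey cap on the larger ring fits, because it sits on the 124 mm barrel. The side view agrees: wide cap at (355,253), slim cap at (395,285). I'll confirm with an enlarged crop.

```bash
python3 - <<'E'
from h import *
a=cam("top"); b=cam("side")
A=cv2.resize(a[0][190:290,290:415],None,fx=5,fy=5,interpolation=cv2.INTER_CUBIC)
B=cv2.resize(b[0][230:340,310:440],None,fx=4,fy=4,interpolation=cv2.INTER_CUBIC)
B=cv2.resize(b[0][230:320,330:420],None,fx=5,fy=5)
np.savez("c0.npz",a=a[0],b=b[0])
cv2.imwrite("pics/cA.png",A[:,:,::-1]);cv2.imwrite("pics/cB.png",B[:,:,::-1])
for p in [(325,206),(404,222),(397,280),(304,265)]: print(ray(a,*p,.022).round(3))
print(ray(a,333,229,.172),ray(a,379,241,.172))
E
```

```text
[ 0.654 -0.049  0.022]
[ 0.61  -0.295  0.022]
[ 0.429 -0.272  0.022]
[0.468 0.011 0.022]
[ 0.5529135  -0.06794044  0.172     ] [ 0.52251615 -0.19454773  0.172     ]
```

View pics/cA.png

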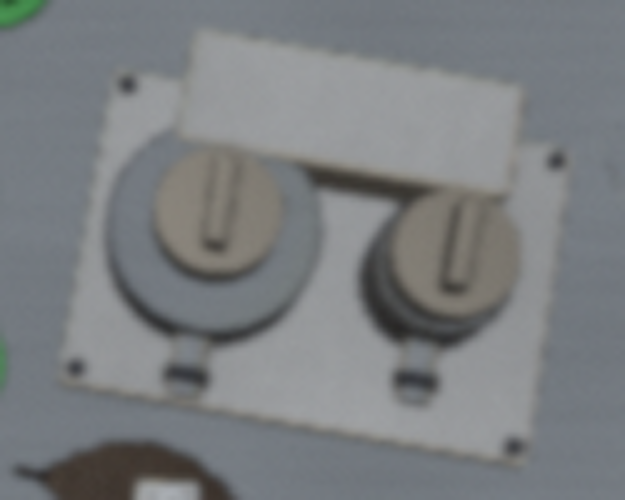

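View pics/cB.png

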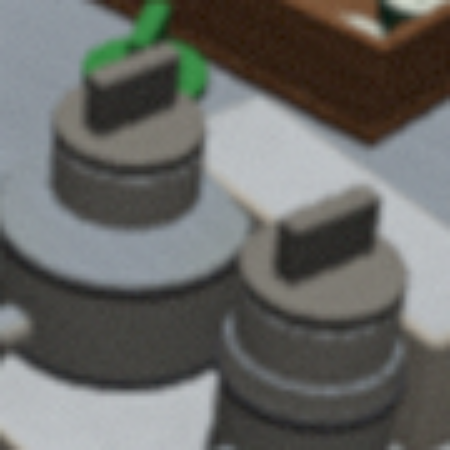

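The crops confirm it. The wide cap's disc is centred near crop A (218,211) on the 124 mm barrel, and its bar runs from (227,152) to (216,243). The four base screws are at (127,84), (557,160), (514,446) and (75,368).

```bash
python3 - <<'E'
from h import *
a=cam("top");b=cam("side")
f=lambda u,v,z:ray(a,290+(u+.5)/5-.5,190+(v+.5)/5-.5,z)
g=[f(*p,.022) for p in [(127,84),(557,160),(514,446),(75,368)]]
m=np.mean(g,0); y=(g[0]-g[1])+(g[3]-g[2]); x=(g[0]-g[3])+(g[1]-g[2])
yaw1=np.arctan2(-y[0],y[1]);yaw2=np.arctan2(x[1],x[0])
print(m,yaw1,yaw2)
yaw=(yaw1+yaw2)/2
print("mouth from base",m[:2]+.068*np.array([-np.sin(yaw),np.cos(yaw)]))
print("disc",f(218,211,.14),"slim",f(456,253,.14))
e=[f(227,152,.172),f(216,240,.172)];d=e[0]-e[1];print("bar",np.mean(e,0),np.arctan2(d[1],d[0]),np.hypot(*d[:2]))
# side view: bar top corners crop B
h=lambda u,v,z:ray(b,330+u/5-.4,230+v/5-.4,z)
print("side disc top",h(129,120,.14))
q=[h(96,80,.172),h(170,48,.172)];d=q[1]-q[0];print("side bar",np.mean(q,0),np.arctan2(d[1],d[0]))
s=r.observe();M=R.from_quat(s["ee_rot"],scalar_first=True).as_matrix();print(M.round(3))
E
```

```text
[ 0.54240347 -0.13806215  0.022     ] -0.15384602496974986 -0.15537294693391746
mouth from base [ 0.55287508 -0.07087327]
disc [ 0.55111177 -0.07019375  0.14      ] slim [ 0.53034817 -0.20449268  0.14      ]
bar [ 0.55361951 -0.07041689  0.172     ] -0.10725818422252317 0.049723418186665536
side disc top [ 0.55216274 -0.07156007  0.14      ]
side bar [ 0.5519281  -0.07189234  0.172     ] -0.09260994562207472
[[-0.928  0.372 -0.   ]
 [ 0.372  0.928 -0.001]
 [-0.    -0.001 -1.   ]]
```

>>> carry_out(motion="-9 -8.5 0 -2;-9 -8.5 0 -2;-9 -8.5 0 -2;-9 -8.5 0 -2;-9 -8.5 0 -2;-9 -8.5 0 -2;-9 -8.5 0 -2;-9 -8.5 0 -2;-9 -8.5 0 -2;-9 -8.5 0 -2", hand=-1, force=40)

```text
time_s: 1.55
tcp_pos: [0.5046, 0.0344, 0.223]
ee_rot: [0.001, 0.051, 0.999, 0.0]
wrist_force: [1.0, 0.3, -0.2]
gripper_width: 0.0868
gripper_force: 0.0
```

```bash
cat >> h.py <<'E'
def go(x,y,z,yaw=-0.10):
    s=r.observe();M=R.from_quat(s["ee_rot"],scalar_first=True).as_matrix()
    d=M.T@(np.array([x,y,z])-s["tcp_pos"])/.06
    a=np.arctan2(M[1,0],M[0,0]); dy=(yaw-a+np.pi/2)%np.pi-np.pi/2
    print("t",s["time_s"],"tcp",s["tcp_pos"].round(4),"toolx ang",a.round(3),"q",s["q"].round(2))
    print("shift",d.round(3),"turn",round(-np.degrees(dy)/8,3),"F",s["wrist_force"].round(2),"T",s["ft_torque"].round(2),"w",s["gripper_width"],s["gripper_force"])
E
python3 -c "
from h import *
go(.5525,-.0708,.20)"
```

```text
t 1.55 tcp [0.5046 0.0344 0.223 ] toolx ang 3.04 q [-0.54  0.    0.42  1.82 -0.    1.32  1.35]
shift [-0.971 -1.664  0.382] turn -0.009 F [ 1.04  0.3  -0.25] T [ 0.07 -0.07  0.02] w 0.08679598911227566 0.0
```

>>> carry_out(motion="-0.97 -1.66 0.4 0;-0.97 -1.66 0.4 0;-0.97 -1.66 0.4 0;-0.97 -1.66 0.4 0")

```text
time_s: 2.05
tcp_pos: [0.5516, -0.068, 0.1984]
ee_rot: [-0.0, 0.051, 0.999, 0.0]
wrist_force: [0.1, 0.8, 0.2]
gripper_width: 0.0868
gripper_force: 0.0
```

```bash
python3 - <<'E'
from h import *
go(.5525,-.0708,.144)
a=cam("top");b=cam("side")
A=cv2.resize(a[0][200:270,290:390],None,fx=4,fy=4);B=cv2.resize(b[0][190:310,290:420],None,fx=4,fy=4)
o=np.zeros((480,930,3),np.uint8);o[:280,:400]=A;o[:,410:]=B
cv2.imwrite("pics/n.png",cv2.resize(o,None,fx=.85,fy=.85)[:,:,::-1])
E
```

```text
t 2.05 tcp [ 0.5516 -0.068   0.1984] toolx ang 3.04 q [-0.41  0.14  0.54  1.74 -0.08  1.28  1.61]
shift [-0.02  -0.045  0.907] turn -0.01 F [0.06 0.79 0.19] T [ 0.03 -0.   -0.02] w 0.0867963411478207 0.0
```

View pics/n.png

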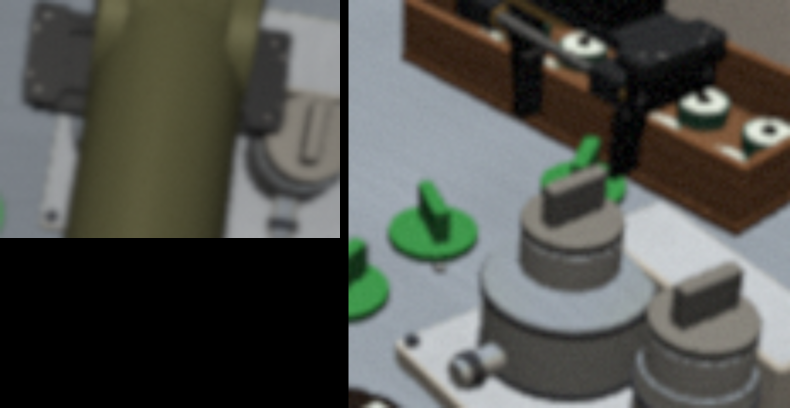

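The side crop shows the fingertips at (525,110) and (625,175), straddling the line above the bar top at (575,185). I'll descend.

>>> carry_out(motion="0 0 0.4 0;0 0 0.8 0;0 0 0.9 0;0 0 0.9 0")

```text
time_s: 2.65
tcp_pos: [0.5518, -0.0679, 0.145]
ee_rot: [0.0, 0.05, 0.999, 0.0]
wrist_force: [-0.4, 0.1, 0.3]
gripper_width: 0.0872
gripper_force: 0.0
```

```bash
python3 -c "
from h import *
go(.5525,-.0708,.144)"
```

```text
t 2.65 tcp [ 0.5518 -0.0679  0.145 ] toolx ang 3.042 q [-0.4   0.19  0.53  1.81 -0.1   1.18  1.63]
shift [-0.016 -0.048  0.016] turn -0.0 F [-0.42  0.12  0.31] T [-0.04 -0.03 -0.  ] w 0.08717208959360152 0.0
```

>>> carry_out(motion="0 -0.05 0 0;0 -0.05 0 0")

```text
time_s: 2.9
tcp_pos: [0.552, -0.0723, 0.1455]
ee_rot: [0.001, 0.051, 0.999, 0.0]
wrist_force: [-0.4, 0.2, 0.7]
gripper_width: 0.087
gripper_force: 0.0
```

>>> carry_out(motion="0 0 0 0;0 0 0 0;0 0 0 0;0 0 0 0;0 0 0 0;0 0 0 0", hand=1, force=30)

```text
time_s: 3.65
tcp_pos: [0.5515, -0.0718, 0.1445]
ee_rot: [0.0, 0.051, 0.999, 0.0]
wrist_force: [-0.5, 0.0, -0.9]
gripper_width: 0.0349
gripper_force: 0.0
```

```bash
python3 -c "
from h import *
go(.5525,-.0708,.144)"
```

```text
t 3.65 tcp [ 0.5515 -0.0718  0.1445] toolx ang 3.04 q [-0.4   0.19  0.54  1.81 -0.1   1.18  1.64]
shift [-0.015  0.018  0.009] turn -0.011 F [-0.49  0.04 -0.85] T [0.01 0.05 0.04] w 0.034853849579665114 0.0
```

>>> carry_out(motion="0 0 0 0;0 0 0 0;0 0 0 0;0 0 0 0;0 0 0 0")

```text
time_s: 4.28
tcp_pos: [0.5515, -0.0717, 0.1446]
ee_rot: [-0.0, 0.051, 0.999, 0.0]
wrist_force: [-0.2, 0.4, 0.2]
gripper_width: 0.0135
gripper_force: 29.9
```

```bash
python3 -c "
from h import *
go(.5525,-.0708,.144)"
```

```text
t 4.275 tcp [ 0.5515 -0.0717  0.1446] toolx ang 3.04 q [-0.4   0.19  0.54  1.81 -0.1   1.18  1.64]
shift [-0.016  0.016  0.009] turn -0.01 F [-0.24  0.45  0.21] T [ 0.12 -0.01  0.  ] w 0.013512882420690903 29.90500269457698
```

Gripped: opening 13.5 mm at 30 N with almost no side load. Now I'll try a little each way.

>>> carry_out(motion="0 0 0 0.5;0 0 0 1;0 0 0 1.5;0 0 0 1.5")

```text
time_s: 4.78
tcp_pos: [0.5519, -0.071, 0.1446]
ee_rot: [0.0, 0.153, 0.988, 0.0]
wrist_force: [-0.2, 2.1, -0.5]
gripper_width: 0.0139
gripper_force: 30.3
```

```bash
python3 -c "
from h import *
go(.5525,-.0708,.144)"
```

```text
t 4.775 tcp [ 0.5519 -0.071   0.1446] toolx ang 2.834 q [-0.42  0.19  0.56  1.81 -0.11  1.18  1.44]
shift [-0.009  0.006  0.01 ] turn -1.49 F [-0.24  2.1  -0.52] T [ 0.34 -0.23  0.59] w 0.013918496546437602 30.33112275414169
```

Torque about z is up to 0.59 N m here, which looks like a stop. I'll try the other way.

>>> carry_out(motion="0 0 0 -1;0 0 0 -2;0 0 0 -3;0 0 0 -3.5;0 0 0 -3.5")

```text
time_s: 5.4
tcp_pos: [0.5513, -0.0723, 0.1446]
ee_rot: [-0.0, -0.088, 0.996, -0.0]
wrist_force: [-0.2, -0.1, 0.4]
gripper_width: 0.0135
gripper_force: 30.0
```

```bash
python3 -c "
from h import *
go(.5525,-.0708,.144)"
```

```text
t 5.4 tcp [ 0.5513 -0.0723  0.1446] toolx ang -2.965 q [-0.37  0.18  0.51  1.81 -0.1   1.18  1.91]
shift [-0.024  0.022  0.01 ] turn 1.984 F [-0.19 -0.12  0.43] T [-0.02  0.03  0.01] w 0.013513329781417132 29.979942454956472
```

It gives counter-clockwise (torque about 0). The last joint would run out before the end, so I'll turn part of the way and then regrip a half turn round.

>>> carry_out(motion="0 0 0 -1;0 0 0 -2;0 0 0 -3;0 0 0 -3.5;0 0 0 -3.5")

```text
time_s: 6.02
tcp_pos: [0.5514, -0.0721, 0.1446]
ee_rot: [-0.0, -0.326, 0.945, -0.0]
wrist_force: [-0.1, -1.8, 0.2]
gripper_width: 0.0137
gripper_force: 30.0
```

```bash
python3 -c "
from h import *
go(.5525,-.0708,.144)"
```

```text
t 6.025 tcp [ 0.5514 -0.0721  0.1446] toolx ang -2.477 q [-0.33  0.18  0.46  1.8  -0.09  1.18  2.39]
shift [-0.028  0.006  0.01 ] turn 5.476 F [-0.12 -1.8   0.16] T [-0.    0.05 -0.02] w 0.01373866401579447 29.97995543293655
```

>>> carry_out(motion="0 0 0 0;0 0 0 0;0 0 0 0;0 0 0 0;0 0 0 0;0 0 -0.4 0;0 0 -0.8 0;0 0 -0.9 1;0 0 -0.9 2;0 0 -0.9 3", hand=-1)

```text
time_s: 7.28
tcp_pos: [0.5515, -0.0718, 0.1987]
ee_rot: [0.0, -0.121, 0.993, 0.0]
wrist_force: [-0.2, 1.1, 0.3]
gripper_width: 0.0867
gripper_force: 0.0
```

>>> carry_out(motion="0 0 0 1.3;0 0 0 2.6;0 0 0 3.9;0 0 0 5.2;0 0 0 6.5;0 0 0 7.8;0 0 0 9.1;0 0 0 10.4;0 0 0 11.7;0 0 0 13")

```text
time_s: 8.52
tcp_pos: [0.5515, -0.0718, 0.1986]
ee_rot: [0.0, 0.708, 0.706, 0.0]
wrist_force: [0.1, 0.1, -1.1]
gripper_width: 0.0872
gripper_force: 0.0
```

>>> carry_out(motion="0 0 0 1.3;0 0 0 2.6;0 0 0 3.9;0 0 0 5.2;0 0 0 6.5;0 0 0 6.5;0 0 0 6.5")

```text
time_s: 9.4
tcp_pos: [0.5514, -0.0717, 0.1986]
ee_rot: [-0.0, 0.944, 0.329, 0.0]
wrist_force: [-0.1, -0.2, 0.5]
gripper_width: 0.087
gripper_force: 0.0
```

```bash
python3 - <<'E'
from h import *
go(.5518,-.0718,.1445,.665)
b=cam("side")
cv2.imwrite("pics/m.png",cv2.resize(b[0][190:310,290:420],None,fx=5,fy=5)[:,:,::-1])
E
```

```text
t 9.4 tcp [ 0.5514 -0.0717  0.1986] toolx ang 0.67 q [-0.56  0.15  0.71  1.74 -0.1   1.28 -0.73]
shift [0.004 0.005 0.901] turn 0.032 F [-0.07 -0.18  0.53] T [-0.11  0.12 -0.  ] w 0.08701845431370141 0.0
```

View pics/m.png

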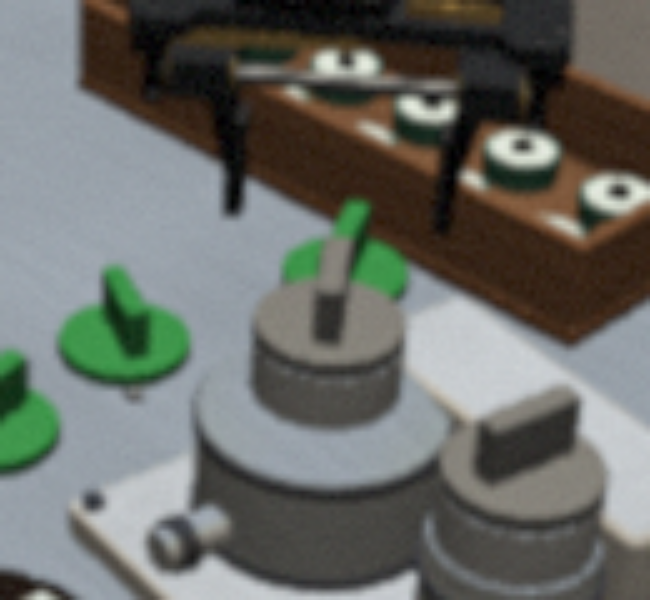

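The picture shows the wide cap turned, with its bar at (333,285), still seated on its rim. The fingers at (233,210) and (442,230) straddle it. The slim cap is unchanged. I'll descend and regrip.

>>> carry_out(motion="0 0 0.4 0;0 0 0.8 0;0 0 0.9 0;0 0 0.9 0")

```text
time_s: 9.95
tcp_pos: [0.5515, -0.0719, 0.1447]
ee_rot: [0.0, 0.945, 0.327, -0.0]
wrist_force: [0.8, 0.0, -0.0]
gripper_width: 0.0869
gripper_force: 0.0
```

>>> carry_out(motion="0 0 0 0;0 0 0 0;0 0 0 0;0 0 0 0;0 0 0 0;0 0 0 0;0 0 0 0;0 0 0 0;0 0 0 0;0 0 0 0", hand=1, force=30)

```text
time_s: 11.2
tcp_pos: [0.5515, -0.0718, 0.1446]
ee_rot: [0.0, 0.945, 0.327, 0.0]
wrist_force: [0.2, -0.2, 0.5]
gripper_width: 0.0138
gripper_force: 30.0
```

>>> carry_out(motion="0 0 0 -0.6;0 0 0 -1.2;0 0 0 -1.6;0 0 0 -1.6")

```text
time_s: 11.7
tcp_pos: [0.5515, -0.0718, 0.1446]
ee_rot: [-0.0, 0.903, 0.43, 0.0]
wrist_force: [0.8, -0.3, -0.0]
gripper_width: 0.0139
gripper_force: 30.0
```

```bash
python3 -c "
from h import *
go(.5518,-.0718,.1445)"
```

```text
t 11.7 tcp [ 0.5515 -0.0718  0.1446] toolx ang 0.889 q [-0.52  0.2   0.68  1.81 -0.14  1.18 -0.48]
shift [0.003 0.005 0.001] turn 7.085 F [ 0.8  -0.32 -0.03] T [-0.05  0.09  0.06] w 0.013883205519254118 29.998392169363797
```

>>> carry_out(motion="0 0 0 -0.3;0 0 0 -0.6;0 0 0 -0.6")

```text
time_s: 12.08
tcp_pos: [0.5519, -0.072, 0.1446]
ee_rot: [0.0, 0.884, 0.467, 0.0]
wrist_force: [2.7, 0.0, -2.1]
gripper_width: 0.0136
gripper_force: 30.0
```

```bash
python3 -c "
from h import *
go(.5518,-.0718,.1445)"
```

```text
t 12.075 tcp [ 0.5519 -0.072   0.1446] toolx ang 0.972 q [-0.52  0.2   0.67  1.81 -0.13  1.18 -0.4 ]
shift [ 0.002 -0.003  0.002] turn 7.676 F [ 2.69  0.   -2.14] T [-0.2  -0.37 -0.15] w 0.013634515063578068 30.00567922834307
```

The torque is starting to rise, so this is about the second stop. I'll back off slightly and begin a gentle lift.

>>> carry_out(motion="0 0 0 0.3;0 0 0 0.3;0 0 -0.05 0.3;0 0 -0.1 0.3;0 0 -0.15 0.3;0 0 -0.15 0.3")

```text
time_s: 12.82
tcp_pos: [0.5515, -0.0717, 0.1539]
ee_rot: [-0.0, 0.893, 0.449, 0.0]
wrist_force: [0.2, -0.6, -1.3]
gripper_width: 0.0136
gripper_force: 30.0
```

```bash
python3 -c "
from h import *
go(.5518,-.0718,.1445)"
```

```text
t 12.825 tcp [ 0.5515 -0.0717  0.1539] toolx ang 0.932 q [-0.52  0.19  0.68  1.8  -0.13  1.2  -0.45]
shift [0.001 0.005 0.157] turn 7.39 F [ 0.19 -0.59 -1.34] T [-0.24 -0.11 -0.01] w 0.013608573686452725 29.997188835404813
```

It rose 9 mm carrying only the cap's weight, so it's free. I'll lift it another 60 mm.

>>> carry_out(motion="0 0 -0.15 0;0 0 -0.3 0;0 0 -0.5 0;0 0 -0.7 0;0 0 -0.85 0;0 0 -0.95 0;0 0 -1 0;0 0 -1 0;0 0 -1 0;0 0 -1 0", force=40)

```text
time_s: 14.08
tcp_pos: [0.5513, -0.0718, 0.2132]
ee_rot: [-0.0, 0.893, 0.449, -0.0]
wrist_force: [0.7, 0.1, -1.7]
gripper_width: 0.0137
gripper_force: 40.0
```

```bash
python3 - <<'E'
from h import *
go(.5518,-.0718,.2145)
b=cam("side")
cv2.imwrite("pics/f.png",cv2.resize(b[0][160:330,290:440],None,fx=3.5,fy=3.5)[:,:,::-1])
E
```

```text
t 14.075 tcp [ 0.5513 -0.0718  0.2132] toolx ang 0.932 q [-0.54  0.14  0.68  1.72 -0.09  1.31 -0.48]
shift [ 0.005  0.007 -0.021] turn 7.389 F [ 0.66  0.07 -1.69] T [-0.08  0.08  0.04] w 0.013747783010859771 39.997093342244625
```

View pics/f.png

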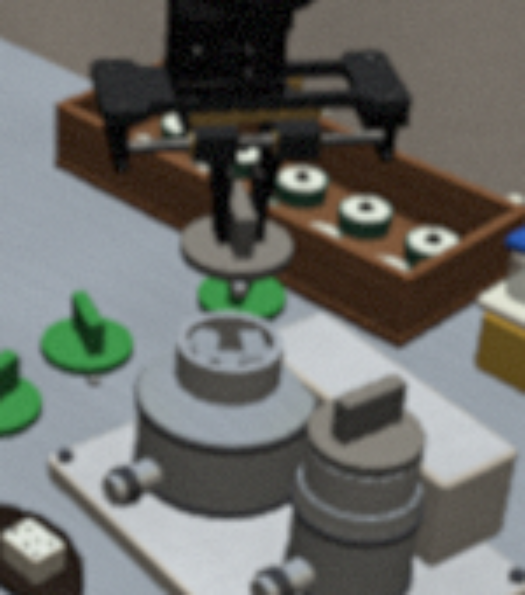

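The cap is held level at (238,245), directly above its open barrel at (230,345), and the slim cap is untouched at (365,415). The key is about 48 mm clear of the rim, so I'm handing in.

```bash
python3 -c "
from h import *
print(r.job_done())"
```

```text
the job is handed in; nothing more can be done
None
```

The wide barrel's cap came free counter-clockwise (seen from above) and is held upright and still above its open barrel, key about 48 mm clear of the rim; the slim cap is still shut, and the job is handed in (no verdict was returned).

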